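# Snap the food box lid shut beside the grinding stone

### The job

The lid is lying loosely on the white food box beside the grinding stone: press down each of the four blue rim sections with the fingertips, in any order, until every one has clicked fully shut. Only press: do not lift, tip or shove the box along, and leave everything standing or lying around it where it is.

Things in the scene. Friction and masses are not known exactly. Their poses are not given: they have to be found in the camera images.
- box: white food box, 180 mm (x axis) by 140 mm (y axis) over the lid, about 0.9 kg, loose on the cement. Origin: centre of its underside, z up. Lid: a fixed white centre panel, top 74 mm above the underside, framed by four separate blue rim sections, one per side, all starting raised: tops 87 mm above the underside, an orange seal showing below their skirts. Shut, tops are at 78 mm, seal hidden
- rim_left_top (a point): centre of the top face (marked by a white dot) of the blue section along the box's +y side (180 mm long along the box's x, 26 mm wide); moves with the section; axes as the box's
- rim_right_top (a point): centre of the top face (marked by a white dot) of the blue section along the box's -y side (180 mm long along the box's x, 26 mm wide); moves with the section; axes as the box's
- rim_far_top (a point): centre of the top face (marked by a white dot) of the blue section along the box's +x side (82 mm long along the box's y, 26 mm wide); moves with the section; axes as the box's
- rim_near_top (a point): centre of the top face (marked by a white dot) of the blue section along the box's -x side (82 mm long along the box's y, 26 mm wide); moves with the section; axes as the box's
- rim_left (a joint): straight downward travel of the +y side section in m: 0 raised, 0.009 clicked shut. It takes about 8 N to start it, less further down; past half way (0.0045) it snaps down by itself and stays, released earlier it springs back up. It does not move the other sections
- rim_right (a joint): straight downward travel of the -y side section in m: 0 raised, 0.009 clicked shut. It takes about 8 N to start it, less further down; past half way (0.0045) it snaps down by itself and stays, released earlier it springs back up. It does not move the other sections
- rim_far (a joint): straight downward travel of the +x side section in m: 0 raised, 0.009 clicked shut. It takes about 8 N to start it, less further down; past half way (0.0045) it snaps down by itself and stays, released earlier it springs back up. It does not move the other sections
- rim_near (a joint): straight downward travel of the -x side section in m: 0 raised, 0.009 clicked shut. It takes about 8 N to start it, less further down; past half way (0.0045) it snaps down by itself and stays, released earlier it springs back up. It does not move the other sections
- tumbler: empty glass tumbler, 68 mm across, 100 mm tall, standing near one long side of the box; origin at the centre of its underside; leave alone
- bowl: small steel bowl, 84 mm across, 36 mm tall, standing near the other long side of the box; origin at the centre of its underside; leave alone
- pot: steel pot, 180 mm across, 120 mm tall, standing to the robot's right; origin at the centre of its underside; leave alone
- jar: amber glass jar with red cap, 72 mm across, 110 mm tall, standing to the robot's left; origin at the centre of its underside; leave alone. Farther left, beyond it, stands a fixed steel pedal bin, 200 mm across, 290 mm tall, more than 0.5 m to the robot's left
- spatula: yellow silicone spatula, 260 mm long, lying near the robot to its right; leave alone
- stirrer: wooden stirrer like a long spoon, 280 mm long, lying at the far left; leave alone
- stone_front (a point): middle of the near top edge (60 mm up) of the wide dark fixed grinding stone beyond the box; the stone extends 210 mm to either side of it (along this point's y) and 240 mm away from the robot, and carries a fixed roller reaching 125 mm above the cement
Not all that is in view belongs to the job. What is shaped like the box but pink or purple is not meant.

How it is judged:
By the outcome, as a careful person would: the job done as asked, in the order asked, and still so for the second after the job is handed in, with the robot touching nothing.
It also fails if it takes over 51 s, if anything falls off the work surface, if the arm or the gripper's body presses on something with over 40 N, if the wrist force passes 120 N, or if a joint passes its speed limit or range.

### The arm

A 7-joint arm with a two-finger parallel gripper is mounted at the origin on the work surface. World frame = base frame: x ahead of the robot, y to its left, z up, the work surface at z = 0. Lengths are in m, angles in rad, forces in N, time in s.
With the tool pointing down it reaches from about 0.4 to 0.925 m from the base axis. Payload 4.1 kg.
Tool frame: the origin (TCP) lies at the very end of the fingers, on their centre line; the grasp point (between the pads) lies ctrl.tcp_to_grasp behind it (ctrl.tcp_to_grasp is the distance from the TCP to the grasp point, in m); z points along the fingers, x is the direction in which the jaws open and shut, and the axes are right-handed (so a half turn about z gives the same grasp; the last joint's range is limited). The gripper opens to 85 mm and grips with 20 to 120 N. Pads are 22 mm wide; open, the fingers measure 114 mm over their backs; the gripper's body (76 mm by 85 mm) begins 54 mm behind the grasp point. The pads swing forward as they close: fully open they stand 13 mm farther back than shut.
Start: joints at [-1.228, 0.398, 0.045, 1.537, -0.019, 1.207, -0.051], TCP at [0.278, 0.588, 0.231] pointing down, gripper open.
Joint ranges: [-2.82, 2.82], [-0.49, 2.23], [-1.37, 1.46], [0, 2.46], [-1.36, 4.5], [0.23, 2], [-2.94, 2.94]. Speed limits (rad/s): [2.57, 2.57, 3.14, 3.14, 3.14, 3.14, 3.14].

### API

Orientations are given as a unit quaternion [x, y, z, w].
In Python, from rig import ctrl gives the robot as it stands.
- The arm moves only by the tool servo_tool, never from a script. Its argument "plan" is a list of rows, each a list of 5 numbers: the opening, from 0 (shut) to 1 (fully open), then the shift along the tool's x, y, z in m, then the turn about the tool's z in rad. A call has exactly 5 rows; each row shifts and turns the pose as measured when the row begins, along the tool's axes as they then stand; what a row does not reach is not made up. A row lasts 1/12 s, in which the tool goes at most 41.7 mm and 7.16 degrees, less where a joint would pass 70% of its speed; a pose out of reach is approached as far as the arm can. A call is refused whole if a number of a shift passes 0.0417 or a number of a turn 0.125, either way. A call with a gripper value outside its range is refused whole. The fingers move at their own pace and stop on an object; "newtons" is the grip in N (left out, the last holds). Time passes only in rows, so rows that do not move let the fingers close, or fill a call up. It gives the time, the measured TCP pose, the force and the opening at its end, in the units of the state.
- ctrl.get_state(): the state, without advancing time (a new reading comes with each control period).
- ctrl.camera(name): name is "side" or "top" or "wrist"; returns (picture, depth): 384x512x3 uint8, red, green, blue; 384x512 float32, m along the optical axis (not along the pixel's ray), 0 where there is no reading.
- ctrl.get_calibration(name): a dict with "camera_matrix" (3x3 intrinsics, pixels), "k1" (the pictures are not rectified: a ray, as slopes to the right and down, at radius r is drawn at 1 + k1 r^2 times it, then the intrinsics apply), "R" (3x3) and "t" (3): a world point X has camera coordinates R X + t. Camera axes: x right, y down, z forward; pixel columns grow to the right and rows downward; lengths in m; the calibration is good to about 2 mm. A picture is of the moment at which its call begins: read the wrist's pose just before it. get_calibration takes no time and is no camera call; for the wrist camera it gives the pose at the moment of the call.
- ctrl.sign_off(): hands the job in, once; it reports no verdict.
Trained networks look in the newest picture that a camera, given by its name, has taken for a name from the list of things; names that differ only in an ending like _2 or _b are one class to them, and where a whole thing is asked for, a point or a joint stands for the part that bears it (a point fixed in the world has none). Each returns a list of dicts, best first, with "score" (0 to 1); they miss things now and then, are a little off and sometimes report something else, mostly with a low value. They report only what shows in the picture. A call takes as long as a camera call. They do not tell look-alikes from the thing itself.
- ctrl.spot_in(camera, target): "centre" ([row, column] in pixels, amid what is visible of it).
- ctrl.silhouettes(camera, target): "mask" (384x512 bool, what is visible of it) and "centre" ([row, column] in pixels, amid what is visible of it).
The state is a dict: "clock": time; "joints": joint angles; "qvel": joint speeds; "joint_torque": joint torques, N m; "ee_pos": TCP position; "orientation": TCP orientation; "force": force on the tool from outside, world axes, zero at the start; "torque": the same for the moment, N m; "finger_gap": finger opening in m.
Only numpy, scipy, OpenCV 4.12 (cv2) and the standard library are available. Lean on these libraries where they do the work, as an engineer would, in place of code of your own. Each camera call takes 0.05 s, during which the arm holds its last target. There are 200 camera calls.

## Working session

There is one attempt and no reset: what is moved stays moved. The work goes in short steps, Python scripts to look and compute and a tool call to move; the robot and the scene stay as the last step left them, time stands still between calls to the robot, and variables do not carry over. Pictures are saved under pics/ and viewed, about 8 in all and at most 12, crops included, and the job is handed in when it is done.

Besides the shell and the picture viewer there is one more tool, called after "Call:" by a JSON object that holds its "api" and its "payload", one argument or row to a line. servo_tool: Moves the arm, as the interface text tells. Its arguments: {"type":"object","properties":{"plan":{"type":"array","items":{"type":"array","items":{"type":"number"}}},"newtons":{"type":"number"}},"required":["plan"]}

```bash
ls; mkdir -p pics; cat > h.py <<'E'
import numpy as np, cv2
from rig import ctrl
def save(n,im): cv2.imwrite('pics/'+n+'.png',cv2.cvtColor(im,cv2.COLOR_RGB2BGR))
def cloud(d,cal):
    K=cal['camera_matrix'];h,w=d.shape
    uv=np.stack(np.meshgrid(np.arange(w),np.arange(h)),-1).reshape(-1,1,2).astype(np.float64)
    n=cv2.undistortPoints(uv,np.array(K,float),np.array([cal['k1'],0,0,0.])).reshape(h,w,2)
    c=np.dstack([n*d[...,None],d])
    return (c-np.array(cal['t']))@np.array(cal['R'])
E
python3 - <<'E'
from h import *
for n in('top','side'):
    im,d=ctrl.camera(n);save(n+'0',im);np.savez(n+'0.npz',im=im,P=cloud(d,ctrl.get_calibration(n)),d=d)
    print(n,[(np.round(s['centre']),round(s['score'],2)) for s in ctrl.spot_in(n,'box')])
a=cv2.imread('pics/top0.png');b=cv2.imread('pics/side0.png')
s=ctrl.get_state();print(s)
E
```

```text
pics
top [(array([190., 264.]), 0.83), (array([284., 327.]), 0.75), (array([242., 201.]), 0.73)]
side [(array([202., 270.]), 0.62), (array([167., 194.]), 0.6), (array([212., 274.]), 0.57), (array([295., 159.]), 0.55)]
{'clock': 0.2, 'joints': array([-1.22802394,  0.39892645,  0.04505809,  1.53741856, -0.01871798,
        1.20689599, -0.05069757]), 'qvel': array([ 1.30998451e-03, -3.70558657e-03, -1.93540044e-03, -4.90298104e-03,
        1.07485850e-03,  1.30856900e-03, -7.68828405e-05]), 'joint_torque': array([ 1.69639065e-05, -4.75006700e+01,  1.36355415e+00, -2.54209489e+01,
        1.15089817e-02,  6.98323900e-03, -2.29745814e-05]), 'ee_pos': array([0.27770707, 0.58725434, 0.23064085]), 'orientation': array([ 8.44824534e-01,  5.35043111e-01, -4.97063320e-04,  3.59219431e-04]), 'force': array([0.05695898, 0.27982196, 0.90413604]), 'torque': array([0.00580382, 0.00121854, 0.03361672]), 'finger_gap': 0.08555722874108634}
```

View pics/top0.png

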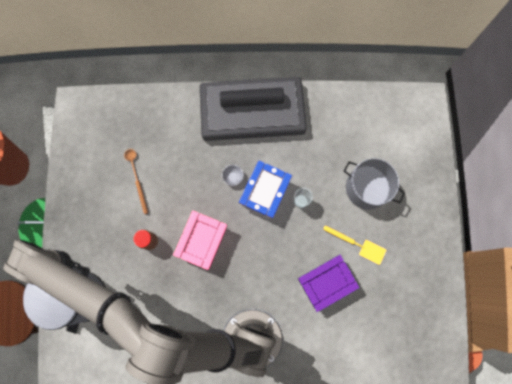

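View pics/side0.png

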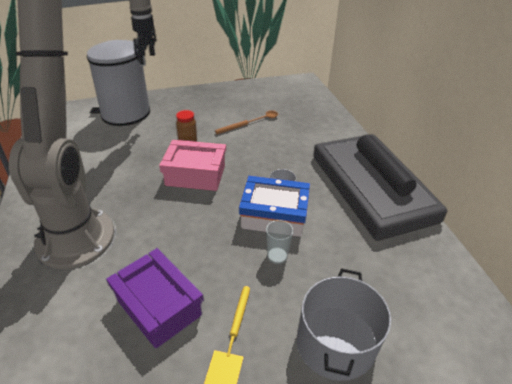

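The target is the white box with the blue rim: top (190,266), side (203,275). The look-alikes are pink at top (240,200) and purple at top (284,328). The tumbler is at top (197,303) and the bowl at top (176,234). Next I measure the box pose.

```bash
python3 - <<'E'
from h import *
for n in('top','side'):
    z=np.load(n+'0.npz');im=z['im'].astype(int);P=z['P'];R,G,B=im[...,0],im[...,1],im[...,2]
    m=(B>120)&(B-R>60)&(B-G>40)&(P[...,2]>.06)&(P[...,2]<.11)
    n_,lab,st,c=cv2.connectedComponentsWithStats(m.astype(np.uint8))
    i=1+np.argmax(st[1:,4]);m=lab==i
    q=P[m];print(n,m.sum(),'z',np.percentile(q[:,2],[5,50,95]))
    q=q[q[:,2]>.075] if n=='side' else q
    print(cv2.minAreaRect((q[:,:2]*1000).astype(np.float32)))
    # objects near box
    for k in('tumbler','bowl'):
        s=ctrl.silhouettes(n,k)
        if s:
            q=P[s[0]['mask']];q=q[q[:,2]>.01];print(k,s[0]['score'],np.round(np.median(q,0),3),np.round(np.percentile(q,[5,95],axis=0),3))
c=cv2.resize(cv2.imread('pics/top0.png')[140:240,210:330],None,fx=5,fy=5,interpolation=cv2.INTER_CUBIC);cv2.imwrite('pics/crop.png',c)
print(ctrl.tcp_to_grasp)
cal=ctrl.get_calibration('wrist');print(cal['R'],-np.array(cal['R']).T@cal['t'],cal['camera_matrix'])
E
```

```text
top 893 z [0.07828715 0.08598572 0.09170533]
((559.68408203125, -54.42997741699219), (139.8959197998047, 181.20877075195312), 64.72084045410156)
tumbler 0.6 [ 0.539 -0.2    0.069] [[ 0.494 -0.224  0.017]
 [ 0.554 -0.166  0.102]]
bowl 0.61 [0.643 0.075 0.021] [[0.598 0.037 0.011]
 [0.664 0.108 0.037]]
side 1146 z [0.08437408 0.08691855 0.0892832 ]
((564.339599609375, -56.50920867919922), (145.5021209716797, 179.412841796875), 64.64556884765625)
tumbler 0.77 [ 0.528 -0.211  0.071] [[ 0.5   -0.229  0.02 ]
 [ 0.557 -0.167  0.099]]
bowl 0.55 [0.646 0.1   0.024] [[0.61  0.072 0.013]
 [0.67  0.111 0.036]]
0.0187
[[ 4.26661830e-01  9.04410913e-01 -7.64150328e-04]
 [ 8.64392553e-01 -4.07534060e-01  2.94519106e-01]
 [ 2.66054877e-01 -1.26320587e-01 -9.55645286e-01]] [0.20912086 0.61869249 0.37370069] [[336.86849577   0.         255.99146529]
 [  0.         336.86849577 192.66248827]
 [  0.           0.           1.        ]]
```

View pics/crop.png

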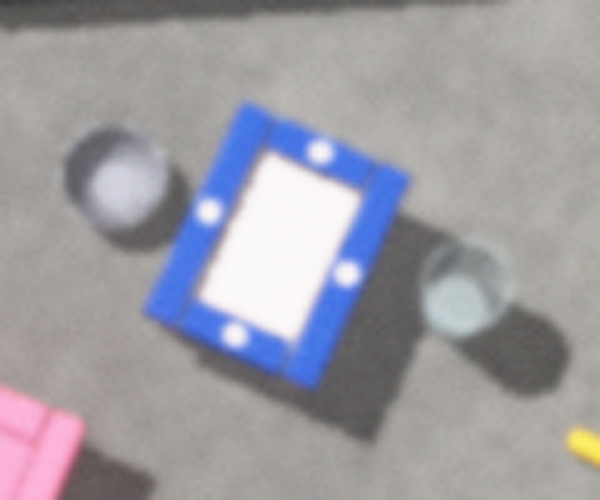

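The box centre is about (0.561, -0.055) with its top at 0.087, and the fitted size of 140x181 matches the description. Yaw is about -25.3°, so tool x already lies along box y and no turn is needed. I set out at a safe height.

Call:
{"api": "servo_tool", "payload": {
  "plan": [
    [0,-0.027,0.031,0,0],
    [0,-0.027,0.031,0,0],
    [0,-0.027,0.031,0,0],
    [0,-0.027,0.031,0,0],
    [0,-0.027,0.031,0,0]
  ],
  "newtons": 30
}}

```text
clock: 0.82
ee_pos: [0.3551, 0.4052, 0.2286]
orientation: [0.839, 0.544, 0.0, -0.004]
force: [0.6, -0.1, 0.1]
finger_gap: 0.0258
```

Call:
{"api": "servo_tool", "payload": {
  "plan": [
    [0,-0.027,0.031,0,0],
    [0,-0.027,0.031,0,0],
    [0,-0.027,0.031,0,0],
    [0,-0.027,0.031,0,0],
    [0,-0.027,0.031,0,0]
  ]
}}

```text
clock: 1.23
ee_pos: [0.4414, 0.2151, 0.2283]
orientation: [0.839, 0.545, 0.002, -0.005]
force: [0.9, 0.6, -0.3]
finger_gap: -0.0
```

Call:
{"api": "servo_tool", "payload": {
  "plan": [
    [0,-0.027,0.031,0,0],
    [0,-0.027,0.031,0,0],
    [0,-0.027,0.031,0,0],
    [0,-0.027,0.031,0,0],
    [0,-0.027,0.031,0,0]
  ]
}}

```text
clock: 1.65
ee_pos: [0.5278, 0.0256, 0.2283]
orientation: [0.838, 0.545, 0.005, -0.005]
force: [1.0, -0.0, 0.4]
finger_gap: -0.0003
```

Call:
{"api": "servo_tool", "payload": {
  "plan": [
    [0,-0.02,0.02,0,-0.015],
    [0,-0.01,0.01,0,0],
    [0,0,0,0,0],
    [0,0,0,0,0],
    [0,0,0,0,0]
  ]
}}

```text
clock: 2.07
ee_pos: [0.5459, -0.0281, 0.2291]
orientation: [0.839, 0.544, 0.005, -0.001]
force: [0.3, -0.4, -0.0]
finger_gap: -0.0002
```

```bash
cat >> h.py <<'E'
def rt():
    from scipy.spatial.transform import Rotation as Ro
    s=ctrl.get_state();return np.array(s['ee_pos']),Ro.from_quat(s['orientation']).as_matrix(),s
def blue(n,tag):
    cal=ctrl.get_calibration(n);im,d=ctrl.camera(n);save(tag,im);P=cloud(d,cal);i=im.astype(int);R,G,B=i[...,0],i[...,1],i[...,2]
    m=(B>100)&(B-R>50)&(B-G>30)&(P[...,2]>.06)&(P[...,2]<.11)
    m&=(abs(P[...,0]-.56)<.13)&(abs(P[...,1]+.055)<.13)
    return im,P,m
E
python3 - <<'E'
from h import *
im,P,m=blue('wrist','w1');q=P[m];print(m.sum(),np.percentile(q[:,2],[5,50,95]))
q=q[q[:,2]>.08];r=cv2.minAreaRect((q[:,:2]*1000).astype(np.float32));print(r)
p,Rm,s=rt();print(p,Rm,s['joints'])
a=np.deg2rad(-25.3);C=np.array([.561,-.055])
for nm,o in dict(left=(0,.055),right=(0,-.055),far=(.075,0),near=(-.075,0)).items():
    w=C+np.array([[np.cos(a),-np.sin(a)],[np.sin(a),np.cos(a)]])@o
    print(nm,w,'tool shift',Rm.T@(np.r_[w,.095]-p))
E
```

```text
12810 [0.08549523 0.08685693 0.08802051]
((562.6146850585938, -56.34077453613281), (140.27288818359375, 179.841064453125), 64.95158386230469)
[ 0.54579738 -0.02735207  0.22905841] [[ 0.40671076  0.91352878  0.00717803]
 [ 0.91349474 -0.40676221  0.0084774 ]
 [ 0.0106641   0.00310925 -0.9999383 ]] [-0.41314006  0.22972145  0.46058036  1.80350445 -0.12194937  1.12758558
  1.24061134]
left [ 0.58450468 -0.00527546] tool shift [0.03447993 0.02596348 0.13451513]
right [ 0.53749532 -0.10472454] tool shift [-0.0754855   0.0234712   0.13333463]
far [ 0.62880619 -0.08705184] tool shift [-0.02220446  0.09969773  0.13413988]
near [ 0.49319381 -0.02294816] tool shift [-0.0188011  -0.05026304  0.13370988]
```

View pics/w1.png

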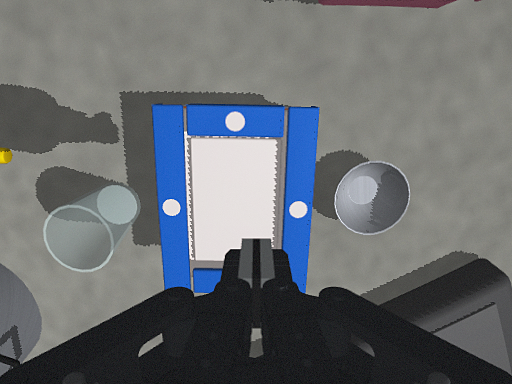

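The wrist picture shows the white box with its four dots at (207,171), (209,298), (121,235) and one hidden by the gripper. The tumbler and bowl are clear on either side. The fit agrees: centre (0.5626, -0.0563), yaw -25.05°, size 180x140. I go over the left section first.

Call:
{"api": "servo_tool", "payload": {
  "plan": [
    [0,0.0175,0.014,0.01,0.01],
    [0,0.0175,0.014,0.03,0.006],
    [0,0,0,0.04,0],
    [0,0,0,0.03,0],
    [0,0,0,0,0]
  ]
}}

```text
clock: 2.53
ee_pos: [0.5901, 0.0071, 0.1196]
orientation: [0.839, 0.544, 0.011, -0.003]
force: [-0.6, 0.9, -1.0]
finger_gap: 0.0002
```

Call:
{"api": "servo_tool", "payload": {
  "plan": [
    [0,-0.014,0.001,0,0],
    [0,0,0,0,0],
    [0,0,0,0.015,0],
    [0,0,0,0,0],
    [0,0,0,0,0]
  ]
}}

```text
clock: 2.95
ee_pos: [0.5866, -0.0036, 0.1104]
orientation: [0.838, 0.546, 0.014, -0.003]
force: [-0.2, 0.4, 0.8]
finger_gap: -0.0002
```

Call:
{"api": "servo_tool", "payload": {
  "plan": [
    [0,-0.002,0,0.01,0],
    [0,0,0,0.008,0],
    [0,0,0,0.005,0],
    [0,0,0,0.005,0],
    [0,0,0,0.005,0]
  ]
}}

```text
clock: 3.37
ee_pos: [0.5904, -0.0055, 0.0822]
orientation: [0.838, 0.545, 0.019, -0.001]
force: [-0.5, -0.6, 0.5]
finger_gap: -0.0
```

Call:
{"api": "servo_tool", "payload": {
  "plan": [
    [0,0,0,0.003,0],
    [0,0,0,0.003,0],
    [0,0,0,0.002,0],
    [0,0,0,0.002,0],
    [0,0,0,0,0]
  ]
}}

```text
clock: 3.78
ee_pos: [0.5906, -0.0055, 0.0789]
orientation: [0.838, 0.545, 0.019, -0.003]
force: [0.2, -1.0, 0.2]
finger_gap: 0.0001
```

Call:
{"api": "servo_tool", "payload": {
  "plan": [
    [0,0,0,0.003,0],
    [0,0,0,0.003,0],
    [0,0,0,0,0],
    [0,0,0,0,0],
    [0,0,0,0,0]
  ]
}}

```text
clock: 4.2
ee_pos: [0.5924, -0.0057, 0.0791]
orientation: [0.838, 0.545, 0.021, -0.004]
force: [0.0, -0.4, 0.5]
finger_gap: -0.0001
```

Call:
{"api": "servo_tool", "payload": {
  "plan": [
    [0,0,0,-0.01,0],
    [0,0,0,-0.02,0],
    [0,-0.015,0,-0.02,0],
    [0,-0.03,0,0,0],
    [0,-0.02,0,0,0]
  ]
}}

```text
clock: 4.62
ee_pos: [0.5648, -0.0615, 0.1265]
orientation: [0.835, 0.55, 0.02, -0.006]
force: [-1.0, -0.4, 0.8]
finger_gap: 0.0002
```

```bash
cat >> h.py <<'E'
def status(tag,C=(.5626,-.0563),a=-25.05):
    a=np.deg2rad(a)
    for n in('wrist','side'):
        im,P,m=blue(n,tag+n);q=P[m]
        l=(q[:,:2]-C)@np.array([[np.cos(a),-np.sin(a)],[np.sin(a),np.cos(a)]])
        for nm,k in dict(left=(abs(l[:,1]-.057)<.009)&(abs(l[:,0])<.08),right=(abs(l[:,1]+.057)<.009)&(abs(l[:,0])<.08),far=(abs(l[:,0]-.077)<.009)&(abs(l[:,1])<.036),near=(abs(l[:,0]+.077)<.009)&(abs(l[:,1])<.036)).items():
            if k.sum()>10: print(n,nm,k.sum(),'z',np.round(np.percentile(q[k,2],[10,50,90]),4))
        q=q[q[:,2]>.074];print(cv2.minAreaRect((q[:,:2]*1000).astype(np.float32)))
    p,Rm,s=rt();print(p,s['orientation'],s['force'])
    for nm,o in dict(left=(0,.056),right=(0,-.056),far=(.076,0),near=(-.076,0)).items():
        w=np.array(C)+np.array([[np.cos(a),-np.sin(a)],[np.sin(a),np.cos(a)]])@o
        d=np.r_[w,p[2]]-p
        print(nm,np.round(w,4),'tool shift xy',np.round(Rm.T@d,4))
E
python3 -c "
from h import *
status('a')"
```

```text
wrist left 5597 z [0.0771 0.0779 0.0787]
wrist right 6407 z [0.0861 0.087  0.0877]
wrist near 4180 z [0.086  0.0869 0.0878]
((562.4019775390625, -56.35478210449219), (140.0193328857422, 179.20687866210938), 64.8701400756836)
side left 177 z [0.0765 0.078  0.08  ]
side right 282 z [0.0839 0.0868 0.0886]
side far 93 z [0.0855 0.0869 0.0884]
side near 93 z [0.0851 0.0872 0.0891]
((564.3696899414062, -56.28199768066406), (144.6770477294922, 180.47125244140625), 64.58454132080078)
[ 0.56444794 -0.06372483  0.12650037] [ 0.83680498  0.54712847  0.019512   -0.00521013] [-0.17411756 -0.53988628 -0.71071305]
left [ 0.5863 -0.0056] tool shift xy [ 0.062  -0.0033  0.0023]
right [ 0.5389 -0.107 ] tool shift xy [-0.0499 -0.006  -0.002 ]
far [ 0.6315 -0.0885] tool shift xy [0.0042 0.0713 0.0011]
near [ 0.4937 -0.0241] tool shift xy [ 0.0079 -0.0806 -0.0007]
```

The left section is shut (0.078) and the box hasn't moved. Right section next.

Call:
{"api": "servo_tool", "payload": {
  "plan": [
    [0,-0.025,-0.003,0,0],
    [0,-0.02,-0.002,0,0],
    [0,0,0,0.005,0],
    [0,0,0,0.005,0],
    [0,0,0,0,0]
  ]
}}

```text
clock: 5.13
ee_pos: [0.5439, -0.0985, 0.1137]
orientation: [0.836, 0.549, 0.021, -0.006]
force: [0.1, 0.5, 0.1]
finger_gap: 0.0
```

Call:
{"api": "servo_tool", "payload": {
  "plan": [
    [0,-0.01,-0.002,0.003,0],
    [0,0,0,0.008,0],
    [0,0,-0.001,0.006,0],
    [0,0,-0.001,0.005,0],
    [0,0,0,0.004,0]
  ]
}}

```text
clock: 5.55
ee_pos: [0.5389, -0.101, 0.0849]
orientation: [0.834, 0.552, 0.021, -0.007]
force: [-2.0, -0.4, 5.9]
finger_gap: 0.0001
```

Call:
{"api": "servo_tool", "payload": {
  "plan": [
    [0,0,0,0.004,0],
    [0,0,0,0.003,0],
    [0,0,0,0.003,0],
    [0,0,0,0.003,0],
    [0,0,0,0,0]
  ]
}}

```text
clock: 5.97
ee_pos: [0.5394, -0.1004, 0.0793]
orientation: [0.834, 0.552, 0.022, -0.01]
force: [0.4, -0.3, -0.1]
finger_gap: 0.0006
```

Call:
{"api": "servo_tool", "payload": {
  "plan": [
    [0,0,0,-0.01,0],
    [0,0,0,-0.02,0],
    [0,0.015,-0.02,-0.01,0],
    [0,0.02,-0.028,0,0],
    [0,0.015,-0.02,0,0]
  ]
}}

```text
clock: 6.38
ee_pos: [0.4981, -0.0331, 0.124]
orientation: [0.837, 0.547, 0.023, -0.007]
force: [0.3, 0.6, -0.1]
finger_gap: -0.0
```

Call:
{"api": "servo_tool", "payload": {
  "plan": [
    [0,0,0,0,0],
    [0,0,0,0,0],
    [0,0,0,0,0],
    [0,0,0,0,0],
    [0,0,0,0,0]
  ]
}}

```text
clock: 6.8
ee_pos: [0.497, -0.0281, 0.1247]
orientation: [0.834, 0.551, 0.024, -0.008]
force: [-0.3, 1.0, 0.8]
finger_gap: 0.0003
```

```bash
python3 -c "
from h import *
status('b')"
```

```text
wrist left 2213 z [0.0771 0.0779 0.0786]
wrist right 2490 z [0.0772 0.0779 0.0787]
wrist near 3062 z [0.0861 0.0869 0.0877]
((533.3843383789062, -42.46647644042969), (139.92393493652344, 115.83513641357422), 64.94257354736328)
side left 189 z [0.0757 0.078  0.0797]
side right 270 z [0.0761 0.078  0.0798]
side far 103 z [0.0847 0.0869 0.0885]
side near 92 z [0.0852 0.087  0.089 ]
((556.12109375, -73.59886932373047), (185.18563842773438, 180.2689666748047), 64.49891662597656)
[ 0.49698621 -0.0282256   0.12469631] [ 0.8344654   0.55049291  0.02378471 -0.00770331] [ 0.22459244 -0.40640509 -0.5328083 ]
left [ 0.5863 -0.0056] tool shift xy [0.0559 0.0732 0.0037]
right [ 0.5389 -0.107 ] tool shift xy [-0.0559  0.0695 -0.0018]
far [ 0.6315 -0.0885] tool shift xy [-0.0025  0.1473  0.0018]
near [ 0.4937 -0.0241] tool shift xy [ 0.0025 -0.0046  0.0001]
```

Left and right are shut. Now the near section.

Call:
{"api": "servo_tool", "payload": {
  "plan": [
    [0,0.003,-0.006,0.01,0],
    [0,0,0,0.01,0],
    [0,0,0,0.008,0],
    [0,0,-0.001,0.005,0],
    [0,0,0,0.005,0]
  ]
}}

```text
clock: 7.32
ee_pos: [0.4952, -0.0242, 0.0856]
orientation: [0.836, 0.549, 0.025, -0.006]
force: [-3.8, 0.8, 9.2]
finger_gap: 0.0002
```

Call:
{"api": "servo_tool", "payload": {
  "plan": [
    [0,0,0,0.004,0],
    [0,0,0,0.003,0],
    [0,0,0,0.003,0],
    [0,0,0,0.003,0],
    [0,0,0,0,0]
  ]
}}

```text
clock: 7.73
ee_pos: [0.496, -0.0247, 0.0793]
orientation: [0.837, 0.547, 0.024, -0.011]
force: [0.6, 1.0, -0.2]
finger_gap: 0.0
```

Call:
{"api": "servo_tool", "payload": {
  "plan": [
    [0,0,0,-0.01,0],
    [0,0,0,-0.02,0],
    [0,0,0.03,-0.01,0],
    [0,-0.002,0.038,0,0],
    [0,-0.002,0.038,0,0]
  ]
}}

```text
clock: 8.15
ee_pos: [0.5863, -0.0698, 0.1221]
orientation: [0.835, 0.55, 0.023, -0.014]
force: [1.0, 0.3, -0.3]
finger_gap: 0.0004
```

Call:
{"api": "servo_tool", "payload": {
  "plan": [
    [0,0,0.03,0,0],
    [0,0,0,0,0],
    [0,0,0,0,0],
    [0,0,0,0,0],
    [0,0,0,0,0]
  ]
}}

```text
clock: 8.57
ee_pos: [0.6213, -0.0871, 0.1231]
orientation: [0.836, 0.548, 0.024, -0.01]
force: [0.5, 0.6, -0.5]
finger_gap: 0.0002
```

```bash
python3 -c "
from h import *
status('c')"
```

```text
wrist left 6743 z [0.077  0.0779 0.0787]
wrist right 7147 z [0.0771 0.0779 0.0788]
wrist far 2457 z [0.0861 0.0869 0.0877]
((576.7772216796875, -63.118019104003906), (140.15109252929688, 149.44467163085938), 64.75647735595703)
side left 175 z [0.0767 0.0783 0.0803]
side right 278 z [0.076  0.0778 0.0798]
side far 96 z [0.0852 0.0871 0.0886]
side near 98 z [0.0763 0.078  0.0796]
((556.3260498046875, -73.22470092773438), (183.6680450439453, 180.51535034179688), 64.30078125)
[ 0.62106853 -0.08681206  0.12323619] [ 0.83582025  0.54838115  0.02400074 -0.01032444] [ 0.03775418  0.06511792 -0.22738995]
left [ 0.5863 -0.0056] tool shift xy [ 0.0606 -0.0642  0.0025]
right [ 0.5389 -0.107 ] tool shift xy [-0.0512 -0.0673 -0.0032]
far [ 0.6315 -0.0885] tool shift xy [0.0026 0.0102 0.0002]
near [ 0.4937 -0.0241] tool shift xy [ 0.0068 -0.1417 -0.0009]
```

Call:
{"api": "servo_tool", "payload": {
  "plan": [
    [0,0.002,0.008,0.01,0],
    [0,0,0,0.01,0],
    [0,0,0,0.007,0],
    [0,0,0,0.005,0],
    [0,0,0,0.005,0]
  ]
}}

```text
clock: 9.08
ee_pos: [0.6299, -0.0846, 0.0847]
orientation: [0.835, 0.549, 0.025, -0.011]
force: [-1.5, -0.4, 6.0]
finger_gap: -0.0002
```

Call:
{"api": "servo_tool", "payload": {
  "plan": [
    [0,0,0,0.004,0],
    [0,0,0,0.003,0],
    [0,0,0,0.003,0],
    [0,0,0,0.003,0],
    [0,0,0,0,0]
  ]
}}

```text
clock: 9.5
ee_pos: [0.6299, -0.0844, 0.0793]
orientation: [0.835, 0.549, 0.025, -0.013]
force: [-0.0, 0.3, -0.1]
finger_gap: -0.0002
```

Call:
{"api": "servo_tool", "payload": {
  "plan": [
    [0,0,0,-0.01,0],
    [0,0,0,-0.03,0],
    [0,0,-0.03,-0.04,0],
    [0,0,-0.03,-0.03,0],
    [0,0,0,0,0]
  ]
}}

```text
clock: 9.92
ee_pos: [0.5746, -0.0679, 0.1852]
orientation: [0.836, 0.548, 0.023, -0.015]
force: [-0.1, -0.5, 0.2]
finger_gap: 0.0002
```

```bash
python3 -c "
from h import *
status('d')
im,P,m=blue('top','dtop')
z=np.load('top0.npz')
for k in('tumbler','bowl'):
    s=ctrl.silhouettes('side',k)
    print(k,[(np.round(x['centre']),round(x['score'],2)) for x in s[:1]])
"
```

```text
wrist left 4207 z [0.077  0.0779 0.0788]
wrist right 4549 z [0.0771 0.0779 0.0788]
wrist far 412 z [0.0771 0.078  0.0787]
wrist near 2257 z [0.077  0.0779 0.0789]
((562.8851928710938, -56.46569061279297), (140.54827880859375, 179.6122589111328), 64.88827514648438)
side left 215 z [0.0764 0.0783 0.0802]
side right 269 z [0.0758 0.078  0.08  ]
side far 93 z [0.0768 0.0782 0.08  ]
side near 94 z [0.0765 0.0784 0.0801]
((556.653564453125, -72.63040924072266), (181.746826171875, 180.18788146972656), 64.41348266601562)
[ 0.57554634 -0.06831119  0.18133592] [ 0.83591017  0.54825188  0.02146804 -0.01460085] [ 0.60189742  0.91477763 -0.1024609 ]
left [ 0.5863 -0.0056] tool shift xy [ 0.0618 -0.0151  0.0032]
right [ 0.5389 -0.107 ] tool shift xy [-0.0501 -0.0182 -0.0026]
far [ 0.6315 -0.0885] tool shift xy [0.0038 0.0593 0.0001]
near [ 0.4937 -0.0241] tool shift xy [ 0.0079 -0.0926  0.0005]
tumbler [(array([242., 280.]), 0.83)]
bowl [(array([177., 284.]), 0.6)]
```

View pics/dside.png

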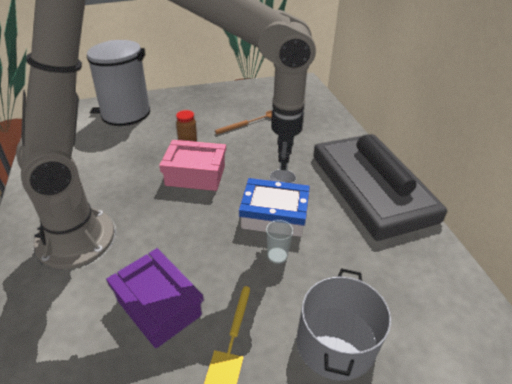

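The picture shows all four blue sections level and no orange seal (box at about (203,275)). The tumbler at (242,280) and the bowl at (177,284) are where they were, and the gripper is clear at z about 0.18.

```bash
python3 -c "
from rig import ctrl
print(ctrl.sign_off())"
```

```text
the job is handed in; nothing more can be done
None
```

I pressed all four blue rim sections of the white box (left, right, near, far) down with the closed fingertips, and the job is handed in at about 10 s on the robot's clock.

- **Rim heights:** the last wrist and side depth readings put all four tops at 77.9–78.4 mm, against 78 mm for shut and 87 mm before.
- **Box position:** the wrist camera puts it at (0.563, -0.056), yaw -25.1°, within about 0.5 mm of the first wrist measurement.
- **Surroundings:** in the last side picture the tumbler, bowl, pink and purple boxes, jar, pot, spatula and stirrer stand or lie where they were. The arm was clear of everything at about 0.18 m when I handed in.
- **Forces:** the highest reading at the end of a move was about 10 N. Force between readings was not recorded.
- **One disagreement:** after the second press, the side camera's box outline came out about 40 mm too wide. I put this down to stray pixels, perhaps blue seen through the tumbler. The wrist camera and the side picture both show the box unmoved.

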